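Sort the lamp-counter odds and ends into their trays

ROBOT

A 6-joint arm with a two-finger parallel gripper is mounted at the origin on the work surface. World frame = base frame: x ahead of the robot, y to its left, z up, the work surface at z = 0. Lengths are in m, angles in rad, forces in N, time in s.
With the tool pointing down it reaches from about 0.375 to 0.9 m from the base axis. Payload 3.1 kg.
Tool frame: the origin (TCP) lies midway between the tips of the shut fingers; the grasp point (between the pads) lies robot.grip_point_offset behind it (robot.grip_point_offset is the distance from the TCP to the grasp point, in m); z points along the fingers, y is the direction in which the jaws open and shut (so a half turn about z gives the same grasp; the last joint's range is limited). The gripper opens to 87 mm and grips with 3 to 60 N. Pads are 19 mm wide; open, the fingers measure 117 mm over their backs; the gripper's body (75 mm by 190 mm) begins 51 mm behind the grasp point.
Start: joints at [-1.427, 0.527, 1.433, -0, 1.181, -0.178], TCP at [0.198, -0.593, 0.223] pointing down, gripper open.
Joint ranges: [-3.08, 3.08], [-0.75, 2.2], [0.22, 2.44], [-1.43, 4.57], [0, 2.65], [-2.85, 2.85]. Speed limits (rad/s): [2.79, 2.79, 3.14, 3.14, 3.14, 3.14].

INTERFACE

Orientations are given as a unit quaternion [x, y, z, w].
In Python, from rig import robot, cams, hand_in gives the robot as it stands. The module is installed in compiled form; this text tells all that it offers.
- The arm moves only by the tool send_rows, never from a script. Its argument "steps" is one flat list of numbers, 5 for each row, row after row: the finger opening in m, from 0 to 0.087, then the shift along the tool's x, y, z in m, then the turn about the tool's z in rad. A call has 1 to 8 rows; each row is the pose to reach, as a shift and turn from the pose measured when the call began, along the tool's axes at that moment; what a row does not reach only later rows make up. A row lasts 1/8 s, in which the tool goes at most 62.5 mm and 10.7 degrees, less where a joint would pass 70% of its speed; a pose out of reach is approached as far as the arm can. A call with a gripper value outside its range is refused whole. The fingers move at their own pace and stop on an object; "force" is the grip in N (left out, the last holds). Time passes only in rows, so rows that repeat a pose let the fingers close. It gives the time, the measured TCP pose, the force and the opening at its end, in the units of the state.
- robot.get_obs(): the state, without advancing time (a new reading comes with each control period).
- cams.camera(name): name is "scene" or "top" or "wrist"; returns a dict with "color" (400x640x3 uint8, red, green, blue), "range_z" (400x640 float32, m along the optical axis (not along the pixel's ray), 0 where there is no reading), "intrinsics" (3x3 intrinsics, pixels), "k1" (the pictures are not rectified: a ray, as slopes to the right and down, at radius r is drawn at 1 + k1 r^2 times it, then the intrinsics apply), "extrinsics" (4x4, takes a point from camera to world coordinates). Camera axes: x right, y down, z forward; pixel columns grow to the right and rows downward; lengths in m; the calibration is good to about 2 mm. A picture is of the moment at which its call begins.
- hand_in(): hands the job in, once; it reports no verdict.
The state is a dict: "time": time; "q": joint angles; "joint_velocities": joint speeds; "joint_torque": joint torques, N m; "position": TCP position; "tool_rot": TCP orientation; "ft_force": force on the tool from outside, world axes, zero at the start; "moment": the same for the moment, N m; "grip_width": finger opening in m.
Only numpy, scipy, OpenCV 4.12 (cv2) and the standard library are available. Lean on these libraries where they do the work, as an engineer would, in place of code of your own. Each camera call takes 0.05 s, during which the arm holds its last target.

TASK

Sort the mixed bits on the shop's counter into their trays: the two white spot lamps go in the blue tray and the two brass finials in the green tray, one to a bay and each standing upright as it stands now, and the black remote control goes in the orange tray, lying flat on the tray's floor with its keys up. Leave the little blue vase and the glass jug lamp standing where they are.

Things in the scene. Friction and masses are not known exactly. Their poses are not given: they have to be found in the camera images.
- spot_a_mid (a point): One of two identical LED spot lamps: white finned plastic cylinder, 44 mm diameter and 40 mm tall, with a narrower white base (27 mm diameter, to 52 mm) and two short steel pins on top (58 mm in all), standing upright on its flat lens, 55 g. The point is on its axis 26 mm above its underside; z up its axis; the yaw is of no matter. Grip it round the wide cylinder.
- spot_b_mid (a point): The other of two identical LED spot lamps: white finned plastic cylinder, 44 mm diameter and 40 mm tall, with a narrower white base (27 mm diameter, to 52 mm) and two short steel pins on top (58 mm in all), standing upright on its flat lens, 55 g. The point is on its axis 26 mm above its underside; z up its axis; the yaw is of no matter. Grip it round the wide cylinder.
- finial_a_mid (a point): One of two identical turned brass lamp finials, standing upright on a flat foot 28 mm across, 52 mm tall; straight round belly 30 mm in diameter from 16 to 34 mm above its underside, small ball on top, 60 g. The point is on its axis 26 mm above its underside (the height to grip); z up its axis; the yaw is of no matter.
- finial_b_mid (a point): The other of two identical turned brass lamp finials, standing upright on a flat foot 28 mm across, 52 mm tall; straight round belly 30 mm in diameter from 16 to 34 mm above its underside, small ball on top, 60 g. The point is on its axis 26 mm above its underside (the height to grip); z up its axis; the yaw is of no matter.
- remote_mid (a point): Small black remote control lying flat on the table with its keys up, 120 mm long (its x) by 38 mm wide (its y) by 20 mm thick, 90 g. The point is its centre, 10 mm above its underside; z points up out of the keys. Its length fits into its tray only roughly along the tray's long side.
- tray_blue: Blue plastic tray fixed to the table, 130 mm (its x) by 190 mm (its y) outside, rim 18 mm high, walls 6 mm, floor 4 mm thick. Origin at the centre of its underside, z up. A 6 mm divider of rim height across the middle makes two equal bays, 118 mm (x) by 86 mm (y) inside, centred at y = +46 mm and y = -46 mm.
- tray_green: Green plastic tray fixed to the table, 130 mm (its x) by 190 mm (its y) outside, rim 18 mm high, walls 6 mm, floor 4 mm thick. Origin at the centre of its underside, z up. A 6 mm divider of rim height across the middle makes two equal bays, 118 mm (x) by 86 mm (y) inside, centred at y = +46 mm and y = -46 mm.
- tray_orange: Orange plastic tray fixed to the table, 130 mm (its x) by 190 mm (its y) outside, rim 18 mm high, walls 6 mm, floor 4 mm thick. Origin at the centre of its underside, z up. Undivided: 118 mm (x) by 178 mm (y) inside.
- vase_mid (a point): Small loose blue ceramic bud vase, 48 mm in diameter and 70 mm tall, standing in the row among the things to be sorted; it is not to be moved. The point is its centre, 35 mm above its underside.
- jug_lamp: Clear glass jug-shaped lamp base with a brass neck and no shade, 124 mm in diameter and 200 mm tall, 0.9 kg, loose, standing at the left, past the end of the row; it is not to be moved. Origin at the centre of its underside, z up.
Things that resemble listed ones, but are neither listed nor needed, are in the scene too. Of the things that look like the part that bears remote_mid, the middle-sized one is meant. What is shaped like the part that bears finial_b_mid but purple or turquoise is not meant.

How it is judged:
By the outcome, as a careful person would: the job done as asked, in the order asked, and still so for the second after the job is handed in, with the robot touching nothing.
It also fails if it takes over 122 s, if anything falls off the work surface, if the arm or the gripper's body presses on something with over 40 N, if the wrist force passes 120 N, or if a joint passes its speed limit or range.

## Working session

There is one attempt and no reset: what is moved stays moved. The work goes in short steps, Python scripts to look and compute and a tool call to move; the robot and the scene stay as the last step left them, time stands still between calls to the robot, and variables do not carry over. Pictures are saved under pics/ and viewed, and the job is handed in when it is done.

Besides the shell and the picture viewer there is one more tool, called after "Call:" as name(argument=value, ...), one argument or row to a line, values as JSON. send_rows: Moves the arm, as the interface text tells. Its arguments: {"type":"object","properties":{"steps":{"type":"array","items":{"type":"number"}},"force":{"type":"number"}},"required":["steps"]}

```bash
mkdir -p pics; ls; python3 - <<'E'
from rig import robot,cams
import cv2
o=robot.get_obs()
for k,v in o.items(): print(k,v)
print(robot.grip_point_offset)
for n in ["scene","top","wrist"]:
    c=cams.camera(n); cv2.imwrite(f"pics/{n}0.png",c["color"][:,:,::-1]); print(n,c["intrinsics"],c["k1"],c["extrinsics"])
E
```

```text
pics
time 0.0
q [-1.42749959e+00  5.28450967e-01  1.43388415e+00 -8.98462070e-06
  1.18135284e+00 -1.78480606e-01]
joint_velocities [-0.00071257  0.00139237 -0.0016432  -0.00028472  0.00110166 -0.00071143]
joint_torque [-1.14400034e-03 -4.40048003e+01 -1.76591778e+01  6.32610591e-02
  5.82670933e-02 -1.43110492e-04]
position [ 0.19759215 -0.59219494  0.22158672]
tool_rot [ 9.87084497e-01  1.60197063e-01  1.42758440e-05 -1.04756658e-03]
ft_force [ 0.50633495  0.6558156  -0.49025017]
moment [0.05199049 0.06447773 0.02733419]
grip_width 0.08694434316963803
0.0187
scene [[455.45599508   0.         327.06492892]
 [  0.         455.45599508 195.66335462]
 [  0.           0.           1.        ]] 0.03781700761911267 [[-0.70491487  0.52859289 -0.47295304  1.02355458]
 [ 0.70918072  0.53705541 -0.45676492  0.64472137]
 [ 0.0125593  -0.65738956 -0.75344623  0.99186086]
 [ 0.          0.          0.          1.        ]]
top [[506.85449043   0.         310.04544234]
 [  0.         506.85449043 211.67614779]
 [  0.           0.           1.        ]] -0.03471133554032902 [[ 7.62598580e-02 -9.74534246e-01  2.10873038e-01  1.69140736e-01]
 [-9.97087731e-01 -7.43862755e-02  1.68148372e-02  7.32447709e-02]
 [-7.00574799e-04 -2.11541216e-01 -9.77368826e-01  1.24702442e+00]
 [ 0.00000000e+00  0.00000000e+00  0.00000000e+00  1.00000000e+00]]
wrist [[360.27215576   0.         319.46074165]
 [  0.         360.27215576 200.3127693 ]
 [  0.           0.           1.        ]] -0.035144469082641516 [[ 0.3170256  -0.91990231 -0.23081269  0.26085785]
 [-0.9484144  -0.30806073 -0.07489131 -0.57179951]
 [-0.00221163  0.24264855 -0.97011174  0.3830941 ]
 [ 0.          0.          0.          1.        ]]
```

View pics/scene0.png

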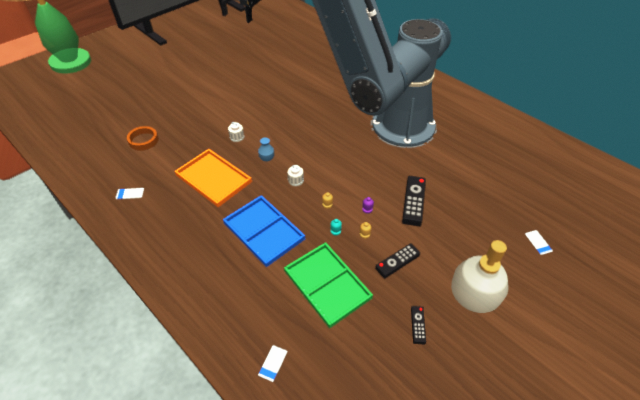

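View pics/top0.png

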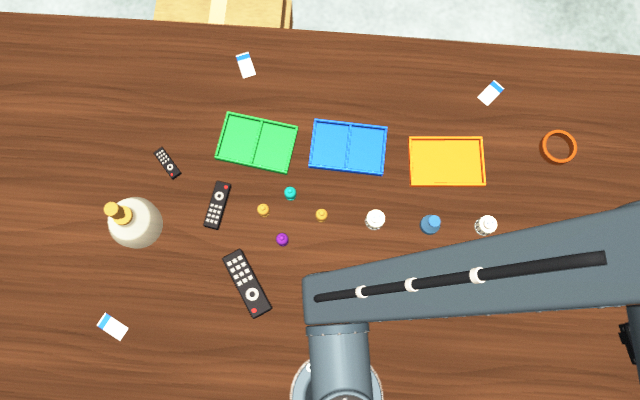

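View pics/wrist0.png

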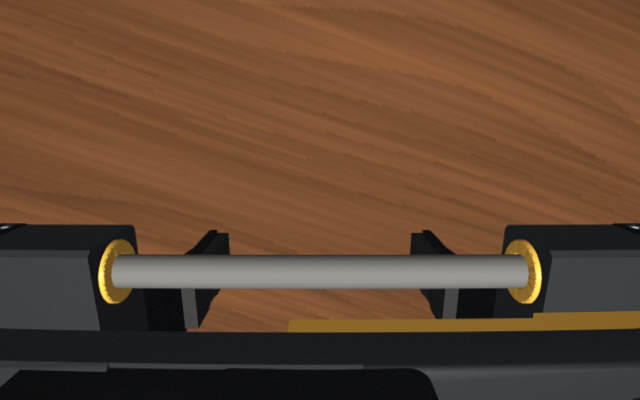

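The scene shows two white spots (scene 236,131 and 296,175), with the blue vase between them at (266,150). The brass finials are at top (321,215) and (263,210), and the purple and turquoise ones are decoys. There are three remotes, at top (167,163), (217,205) and (246,284). I'll measure all of these now.

```bash
cat > h.py <<'E'
import numpy as np,cv2
from rig import robot,cams
def rays(c,uv):
    uv=np.asarray(uv,float).reshape(-1,1,2)
    s=cv2.undistortPoints(uv,c["intrinsics"],np.array([c["k1"],0,0,0,0.]),None,None).reshape(-1,2)
    return np.c_[s,np.ones(len(s))]
def cloud(c):
    H,W=c["range_z"].shape
    u,v=np.meshgrid(np.arange(W),np.arange(H))
    r=rays(c,np.c_[u.ravel(),v.ravel()])
    P=r*c["range_z"].reshape(-1,1)
    E=c["extrinsics"]
    P=P@E[:3,:3].T+E[:3,3]
    P[c["range_z"].ravel()==0]=np.nan
    return P.reshape(H,W,3)
def onplane(c,uv,z):
    E=c["extrinsics"]; d=rays(c,uv)@E[:3,:3].T; o=E[:3,3]
    return o+d*((z-o[2])/d[:,2])[:,None]
E
python3 - <<'E'
from h import *
for n in ["scene","top"]:
    c=cams.camera(n);P=cloud(c);hsv=cv2.cvtColor(c["color"],cv2.COLOR_RGB2HSV)
    H,S,V=cv2.split(hsv)
    ok=(P[...,0]>.2)&(P[...,0]<.95)&(abs(P[...,1])<.75)&(P[...,2]<.28)
    t=ok&(V<255)&(abs(P[...,2])<.004); print(n,"table z med",np.nanmedian(P[...,2][t]))
    M={"white":(S<45)&(V>140),"brass":(H>17)&(H<30)&(S>110)&(V>120),"blue":(H>98)&(H<115)&(S>120),"green":(H>55)&(H<75)&(S>130),"orange":(H>10)&(H<24)&(S>200)&(V>200),"black":(V<75)&(S<90),"purp":(H>130)&(H<160)&(S>100),"turq":(H>78)&(H<92)&(S>130)}
    for k,m in M.items():
        m=(m&ok).astype(np.uint8)
        N,L,st,ce=cv2.connectedComponentsWithStats(m)
        for i in range(1,N):
            if st[i,4]<25: continue
            p=P[L==i]; z=p[:,2]; top=p[z>np.nanmax(z)-.006]
            lo,hi=np.nanmin(p,0),np.nanmax(p,0)
            r=cv2.minAreaRect(p[:,:2].astype(np.float32)*1000)
            print(n,k,ce[i].round(),st[i,4],"lo",lo.round(3),"hi",hi.round(3),"rect",np.round(r[0]),np.round(r[1]),round(r[2],1),"ctr top",top.mean(0).round(3))
E
```

```text
scene table z med 0.0008399738259739498
scene white [235. 127.] 106 lo [ 0.384 -0.389  0.001] hi [ 0.454 -0.316  0.06 ] rect [ 420. -358.] [88. 41.] 56.3 ctr top [ 0.433 -0.338  0.056]
scene white [295. 171.] 138 lo [ 0.397 -0.121 -0.004] hi [ 0.447 -0.04   0.061] rect [423. -82.] [84. 42.] 81.8 ctr top [ 0.425 -0.063  0.058]
scene white [298. 183.] 25 lo [ 0.412 -0.056  0.001] hi [ 0.447 -0.042  0.017] rect [431. -47.] [ 9. 36.] 73.2 ctr top [ 0.43  -0.044  0.013]
scene white [415. 188.] 57 lo [0.205 0.203 0.024] hi [0.235 0.233 0.034] rect [221. 219.] [31. 29.] 80.9 ctr top [0.221 0.22  0.031]
scene white [133. 193.] 188 lo [ 0.76  -0.383 -0.003] hi [ 0.82  -0.326  0.006] rect [ 789. -354.] [43. 52.] 51.7 ctr top [ 0.791 -0.352  0.003]
scene white [484. 280.] 1100 lo [0.325 0.469 0.073] hi [0.422 0.572 0.123] rect [379. 524.] [ 90. 102.] 22.8 ctr top [0.387 0.527 0.12 ]
scene white [392. 262.] 39 lo [0.446 0.316 0.018] hi [0.466 0.337 0.028] rect [457. 326.] [18. 19.] 22.7 ctr top [0.458 0.326 0.024]
scene white [163. 339.] 2513 lo [ 0.894 -0.75  -0.765] hi [ 0.95   0.2   -0.006] r
[... 6607 characters left out ...]
.] 81.4 ctr top [0.601 0.243 0.02 ]
top black [171. 161.] 29 lo [0.521 0.438 0.012] hi [0.559 0.472 0.02 ] rect [535. 460.] [51. 14.] 41.0 ctr top [0.539 0.46  0.017]
top black [221. 210.] 104 lo [0.374 0.299 0.005] hi [0.487 0.353 0.026] rect [427. 313.] [ 32. 119.] 65.0 ctr top [0.429 0.314 0.022]
top black [255. 277.] 74 lo [0.201 0.174 0.021] hi [0.326 0.258 0.032] rect [264. 216.] [151.   3.] 33.4 ctr top [0.27  0.219 0.028]
top purp [282. 239.] 128 lo [ 0.345  0.144 -0.003] hi [0.378 0.175 0.056] rect [361. 160.] [35. 27.] 48.7 ctr top [0.36  0.156 0.052]
top turq [290. 193.] 123 lo [ 0.462  0.134 -0.003] hi [0.49  0.161 0.056] rect [476. 148.] [27. 27.] 5.9 ctr top [0.476 0.146 0.052]
```

```bash
python3 - <<'E'
from h import *
c=cams.camera("top")["color"][120:330,130:530,::-1]
cv2.imwrite("pics/crop1.png",cv2.resize(c,None,fx=2,fy=2,interpolation=cv2.INTER_CUBIC))
E
```

```text
(no output)
```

View pics/crop1.png

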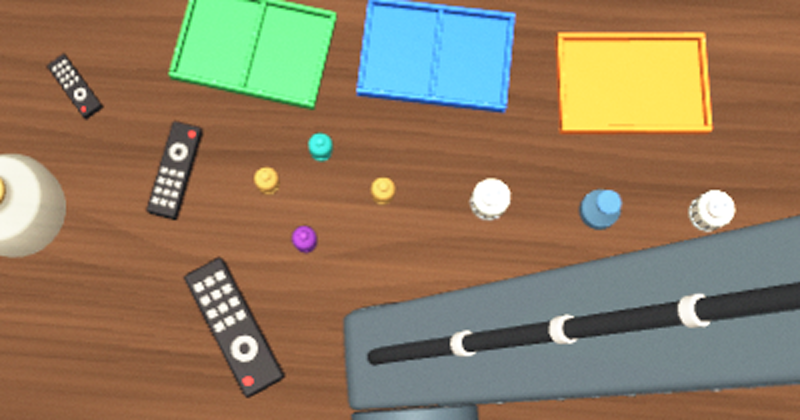

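```bash
python3 - <<'E'
from h import *
def rect(p):
    r=cv2.minAreaRect(p[:,:2].astype(np.float32)*1000)
    b=cv2.boxPoints(r); e=[b[1]-b[0],b[2]-b[1]]; e=max(e,key=np.linalg.norm); a=np.degrees(np.arctan2(e[1],e[0]))%180
    return np.round(r[0],1),np.round(r[1],1),"long-axis deg",round(a,1)
for n in ["scene","top"]:
    c=cams.camera(n);P=cloud(c);hsv=cv2.cvtColor(c["color"],cv2.COLOR_RGB2HSV);H,S,V=cv2.split(hsv);x,y,z=P[...,0],P[...,1],P[...,2]
    t=(x>.5)&(x<.72)&(z>.012)&(z<.03)
    print(n,"blue",rect(P[t&(H>98)&(H<115)&(S>120)&(abs(y)<.13)]))
    print(n,"green",rect(P[t&(H>45)&(H<75)&(S>110)&(y>.12)&(y<.37)]))
    print(n,"orange",rect(P[t&(H>5)&(H<27)&(S>180)&(V>150)&(y>-.37)&(y<-.12)]))
    print(n,"remote",rect(P[(x>.35)&(x<.51)&(y>.28)&(y<.375)&(z>.014)&(z<.03)]))
    # axis points via mask + fixed-height slice
    for nm,cx,cy,R in [("spotR",.432,-.338,.04),("spotL",.427,-.067,.04),("finR",.428,.067,.03),("finL",.430,.211,.03),("vase",.425,-.199,.04)]:
        m=(np.hypot(x-cx,y-cy)<R)
        hi=P[m&(z>.044)]
        mid=P[m&(z>.012)&(z<.042)]
        print(n,nm,"top-part mean",hi.mean(0).round(4),len(hi),"mid",cv2.minEnclosingCircle(mid[:,:2].astype(np.float32)*1000),"maxz",np.nanmax(z[m]).round(3))
E
```

```text
scene blue (array([613.3,  13.3]), array([194. , 132.3]), 'long-axis deg', np.float32(87.5))
scene green (array([606.5, 249. ]), array([192.8, 131.3]), 'long-axis deg', np.float32(81.3))
scene orange (array([ 594.2, -241. ]), array([132.9, 197. ]), 'long-axis deg', np.float32(94.8))
scene remote (array([434.7, 330.6]), array([ 40. , 122.1]), 'long-axis deg', np.float32(170.6))
scene spotR top-part mean [ 0.434  -0.3355  0.0519] 58 mid ((432.5750427246094, -336.8070068359375), 24.39524269104004) maxz 0.061
scene spotL top-part mean [ 0.4268 -0.0612  0.0524] 70 mid ((426.8289489746094, -62.87611389160156), 23.261306762695312) maxz 0.062
scene finR top-part mean [0.4267 0.0703 0.0494] 18 mid ((426.4487609863281, 68.94779205322266), 14.971341133117676) maxz 0.055
scene finL top-part mean [0.4293 0.2142 0.0489] 23 mid ((429.26751708984375, 213.5210418701172), 15.29361629486084) maxz 0.055
scene vase top-part mean [ 0.4266 -0.1958  0.0604] 125 mid ((424.3938293457031, -197.93955993652344), 25.02664566040039) maxz 0.075
top blue (array([614.2,  11.4]), array([187.7, 132.9]), 'long-axis deg'
[... 241 characters left out ...]
 array([ 40.2, 119.9]), 'long-axis deg', np.float32(170.4))
top spotR top-part mean [ 0.4319 -0.3381  0.0519] 113 mid ((432.32489013671875, -339.3656005859375), 23.30940818786621) maxz 0.059
top spotL top-part mean [ 0.4264 -0.0654  0.0517] 101 mid ((426.741455078125, -66.51929473876953), 22.688831329345703) maxz 0.061
top finR top-part mean [0.426  0.0654 0.0497] 23 mid ((427.57073974609375, 65.08454895019531), 15.15267562866211) maxz 0.054
top finL top-part mean [0.4287 0.2088 0.0484] 24 mid ((429.11395263671875, 209.2267303466797), 14.823518753051758) maxz 0.053
top vase top-part mean [ 0.4225 -0.1984  0.0627] 171 mid ((423.588623046875, -199.7230682373047), 24.080169677734375) maxz 0.077
```

```bash
cat > go.py <<'E'
import sys
from h import *
from scipy.spatial.transform import Rotation as Ro
# args x y z [jaw angle deg]
o=robot.get_obs(); R=Ro.from_quat(o["tool_rot"]).as_matrix()
t=np.array(list(map(float,sys.argv[1:4])))
s=R.T@(t-o["position"])
print("t",round(o["time"],2),"pos",o["position"].round(4),"w",round(o["grip_width"],4),"F",o["ft_force"].round(1),"q6",round(o["q"][5],2),"tilt",R[:,2].round(3))
print("SHIFT",s.round(4),"dist",np.linalg.norm(s).round(3))
a=np.degrees(np.arctan2(R[1,1],R[0,1]));print("jaw deg",a.round(1))
if len(sys.argv)>4:
    d=(float(sys.argv[4])-a+90)%180-90   # ccw world
    print("TURN",np.radians(-d).round(3), "or other way",np.radians(-d+np.sign(d)*180).round(3))
E
python3 go.py .4325 -.338 .13 0
```

```text
t 0.4 pos [ 0.1977 -0.5928  0.2224] w 0.0865 F [-0.7 -0.5  0.1] q6 -0.18 tilt [-0.  0. -1.]
SHIFT [ 0.3033 -0.1674  0.0925] dist 0.359
jaw deg -71.6
TURN -1.249 or other way 1.893
```

Call:
send_rows(
  steps=[0.07, 0.04, -0.02, 0.01, -0.16, 0.07, 0.08, -0.045, 0.025, -0.32, 0.07, 0.12, -0.067, 0.04, -0.48, 0.07, 0.16, -0.09, 0.05, -0.64, 0.07, 0.2, -0.11, 0.06, -0.8, 0.07, 0.24, -0.133, 0.07, -0.96, 0.07, 0.275, -0.15, 0.08, -1.12, 0.07, 0.303, -0.167, 0.0925, -1.25],
)

```text
time: 1.4
position: [0.4337, -0.3377, 0.13]
tool_rot: [0.705, 0.709, 0.0, 0.001]
ft_force: [0.1, 0.4, -0.2]
grip_width: 0.07
```

```bash
python3 go.py .4325 -.338 .008 0; python3 - <<'E'
from h import *
cv2.imwrite("pics/w1.png",cams.camera("wrist")["color"][:,:,::-1])
E
```

```text
t 1.4 pos [ 0.4337 -0.3377  0.13  ] w 0.07 F [ 0.1  0.4 -0.2] q6 -0.87 tilt [ 0.001 -0.001 -1.   ]
SHIFT [-0.0002 -0.0013  0.122 ] dist 0.122
jaw deg 0.4
TURN 0.006 or other way -3.135
```

View pics/w1.png

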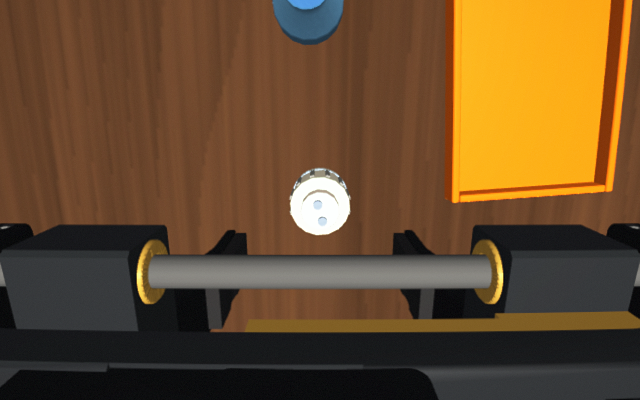

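The wrist view shows the spot at (320,205), centred between the jaws (245 and 395). Next I'll descend and grip.

Call:
send_rows(
  steps=[0.07, 0, -0.001, 0.04, 0, 0.07, 0, -0.001, 0.08, 0, 0.07, 0, -0.001, 0.105, 0, 0.07, 0, -0.001, 0.12, 0, 0.07, 0, -0.001, 0.121, 0, 0.03, 0, -0.001, 0.121, 0, 0.03, 0, -0.001, 0.121, 0, 0.03, 0, -0.001, 0.121, 0],
  force=15,
)

```text
time: 2.45
position: [0.4337, -0.3334, 0.0082]
tool_rot: [0.703, 0.711, 0.001, -0.001]
ft_force: [0.4, -0.5, 0.1]
grip_width: 0.0478
```

Call:
send_rows(
  steps=[0.03, 0, 0, 0, 0, 0.03, 0, 0, 0, 0, 0.03, 0, 0, -0.02, 0, 0.03, 0, 0, -0.06, 0, 0.03, 0, 0, -0.1, 0, 0.03, 0, 0, -0.12, 0, 0.03, 0, 0, -0.12, 0],
)

```text
time: 3.32
position: [0.4344, -0.3346, 0.1297]
tool_rot: [0.703, 0.711, 0.001, 0.001]
ft_force: [-0.4, -0.3, -1.1]
grip_width: 0.0433
```

```bash
python3 go.py .612 -.0335 .13 -2.6; python3 - <<'E'
from h import *
cv2.imwrite("pics/w2.png",cams.camera("wrist")["color"][:,:,::-1])
E
```

```text
t 3.33 pos [ 0.4344 -0.3346  0.1297] w 0.0433 F [-0.4 -0.3 -1.1] q6 -0.87 tilt [ 0.003  0.    -1.   ]
SHIFT [0.2992 0.1808 0.0003] dist 0.35
jaw deg 0.6
TURN 0.056 or other way -3.085
```

View pics/w2.png

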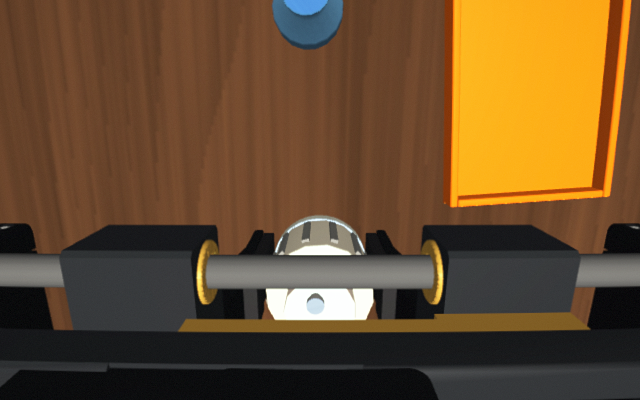

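Spot held (width 43 mm). Next I'll carry it to the blue tray's right bay.

Call:
send_rows(
  steps=[0.03, 0.03, 0.018, 0, 0.01, 0.03, 0.075, 0.045, 0, 0.02, 0.03, 0.12, 0.073, 0, 0.03, 0.03, 0.165, 0.1, 0, 0.04, 0.03, 0.21, 0.127, 0, 0.05, 0.03, 0.255, 0.154, 0, 0.055, 0.03, 0.285, 0.172, 0, 0.055, 0.03, 0.299, 0.181, 0, 0.055],
)

```text
time: 4.38
position: [0.611, -0.0309, 0.1275]
tool_rot: [0.722, 0.692, 0.0, -0.002]
ft_force: [-0.1, -0.8, -1.2]
grip_width: 0.0436
```

Call:
send_rows(
  steps=[0.03, 0, 0, 0, 0, 0.03, 0, 0, 0, 0],
)

```text
time: 4.62
position: [0.6099, -0.0319, 0.1266]
tool_rot: [0.722, 0.692, -0.0, -0.003]
ft_force: [0.4, -0.2, -1.5]
grip_width: 0.0433
```

```bash
python3 go.py .612 -.0335 .012 -2.6; python3 - <<'E'
from h import *
cv2.imwrite("pics/t3.png",cams.camera("top")["color"][:,:,::-1])
cv2.imwrite("pics/w3.png",cams.camera("wrist")["color"][:,:,::-1])
E
```

```text
t 4.62 pos [ 0.6099 -0.0319  0.1266] w 0.0433 F [ 0.4 -0.2 -1.5] q6 -0.19 tilt [-0.004  0.003 -1.   ]
SHIFT [-0.0019  0.0027  0.1146] dist 0.115
jaw deg -2.4
TURN 0.003 or other way -3.139
```

View pics/w3.png

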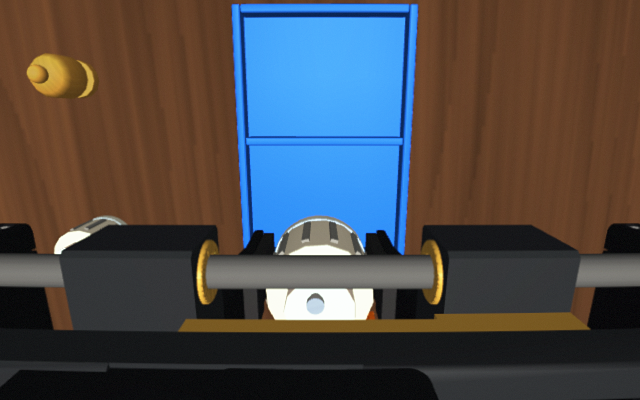

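Aligned over the right bay. Lowering gently.

Call:
send_rows(
  steps=[0.03, -0.001, 0.002, 0.04, 0, 0.03, -0.001, 0.002, 0.08, 0, 0.03, -0.001, 0.002, 0.1, 0, 0.03, -0.001, 0.002, 0.108, 0, 0.03, -0.001, 0.002, 0.112, 0, 0.03, -0.001, 0.002, 0.113, 0, 0.03, -0.001, 0.002, 0.113, 0],
)

```text
time: 5.6
position: [0.6126, -0.0331, 0.0151]
tool_rot: [0.722, 0.692, 0.0, -0.001]
ft_force: [0.4, -0.5, -0.5]
grip_width: 0.0439
```

Call:
send_rows(
  steps=[0.06, 0, 0, 0, 0, 0.06, 0, 0, 0, 0, 0.06, 0, 0, 0, 0, 0.06, 0, 0, -0.02, 0, 0.06, 0, 0, -0.06, 0, 0.06, 0, 0, -0.1, 0, 0.06, 0, 0, -0.12, 0],
)

```text
time: 6.48
position: [0.6142, -0.0337, 0.1391]
tool_rot: [0.722, 0.692, 0.002, 0.001]
ft_force: [0.1, -0.7, -0.2]
grip_width: 0.0597
```

```bash
python3 go.py .427 -.0645 .13 0; python3 - <<'E'
from h import *
cv2.imwrite("pics/w4.png",cams.camera("wrist")["color"][:,:,::-1])
E
```

```text
t 6.47 pos [ 0.6142 -0.0337  0.1391] w 0.0597 F [ 0.1 -0.7 -0.2] q6 -0.2 tilt [ 0.004  0.001 -1.   ]
SHIFT [-0.0389 -0.1858  0.0084] dist 0.19
jaw deg -2.5
TURN -0.043 or other way 3.098
```

View pics/w4.png

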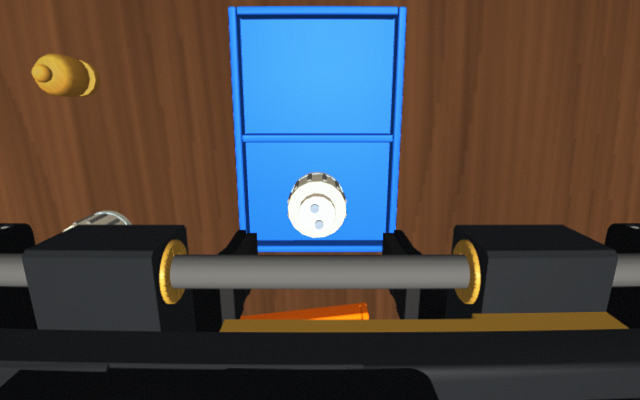

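The spot stands upright in its bay at (317,205). On to the second spot.

Call:
send_rows(
  steps=[0.07, -0.01, -0.04, 0, -0.01, 0.07, -0.02, -0.08, 0, -0.02, 0.07, -0.03, -0.12, 0.004, -0.03, 0.07, -0.035, -0.16, 0.008, -0.04, 0.07, -0.039, -0.186, 0.008, -0.043, 0.07, -0.039, -0.186, 0.008, -0.043],
)

```text
time: 7.28
position: [0.4259, -0.0644, 0.132]
tool_rot: [0.708, 0.707, 0.002, 0.001]
ft_force: [-0.6, 0.9, 0.3]
grip_width: 0.0699
```

```bash
python3 go.py .427 -.0645 .008 0; python3 - <<'E'
from h import *
cv2.imwrite("pics/w5.png",cams.camera("wrist")["color"][:,:,::-1])
E
```

```text
t 7.28 pos [ 0.4259 -0.0644  0.132 ] w 0.0699 F [-0.6  0.9  0.3] q6 -0.42 tilt [ 0.005  0.001 -1.   ]
SHIFT [-0.0003  0.0004  0.124 ] dist 0.124
jaw deg -0.1
TURN -0.002 or other way 3.14
```

View pics/w5.png

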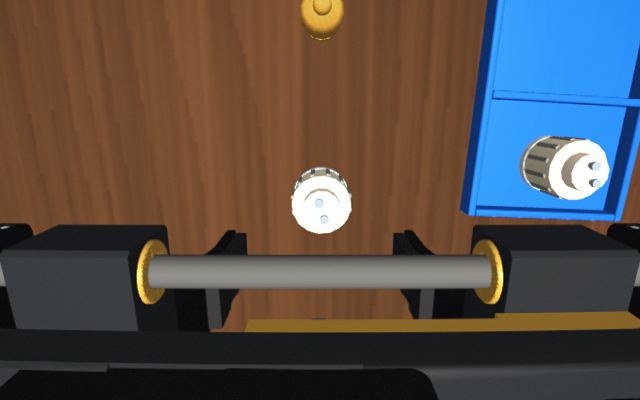

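Centred at (321,202), same as the first one. Gripping.

Call:
send_rows(
  steps=[0.07, 0, 0, 0.04, 0, 0.07, 0, 0, 0.08, 0, 0.07, 0, 0, 0.107, 0, 0.07, 0, 0, 0.122, 0, 0.07, 0, 0, 0.123, 0, 0.03, 0, 0, 0.123, 0, 0.03, 0, 0, 0.123, 0, 0.03, 0, 0, 0.123, 0],
  force=15,
)

```text
time: 8.32
position: [0.4298, -0.0652, 0.0099]
tool_rot: [0.708, 0.707, 0.003, 0.004]
ft_force: [-1.0, -0.7, 0.3]
grip_width: 0.0477
```

Call:
send_rows(
  steps=[0.03, 0, 0, 0, 0, 0.03, 0, 0, 0, 0, 0.03, 0, 0, -0.02, 0, 0.03, 0, 0, -0.06, 0, 0.03, 0, 0, -0.1, 0, 0.03, 0, 0, -0.12, 0, 0.03, 0, 0, -0.12, 0],
)

```text
time: 9.2
position: [0.4294, -0.0655, 0.1311]
tool_rot: [0.708, 0.707, 0.004, 0.005]
ft_force: [-0.2, -0.4, -1.1]
grip_width: 0.0437
```

```bash
python3 go.py .616 .0585 .13 -2.6
```

```text
t 9.2 pos [ 0.4294 -0.0655  0.1311] w 0.0437 F [-0.2 -0.4 -1.1] q6 -0.42 tilt [ 0.014 -0.002 -1.   ]
SHIFT [0.1242 0.1864 0.0034] dist 0.224
jaw deg -0.1
TURN 0.044 or other way -3.098
```

Call:
send_rows(
  steps=[0.03, 0.02, 0.03, 0, 0.01, 0.03, 0.045, 0.068, 0, 0.02, 0.03, 0.07, 0.105, 0, 0.03, 0.03, 0.095, 0.143, 0, 0.04, 0.03, 0.115, 0.173, 0, 0.044, 0.03, 0.124, 0.186, 0, 0.044, 0.03, 0.124, 0.186, 0, 0.044, 0.03, 0.124, 0.186, 0, 0.044],
)

```text
time: 10.2
position: [0.6137, 0.0576, 0.1326]
tool_rot: [0.723, 0.691, 0.003, 0.004]
ft_force: [-0.6, 0.2, -0.9]
grip_width: 0.0434
```

```bash
python3 go.py .616 .0585 .014 -2.6;python3 - <<'E'
from h import *
cv2.imwrite("pics/w6.png",cams.camera("wrist")["color"][:,:,::-1])
E
```

```text
t 10.2 pos [0.6137 0.0576 0.1326] w 0.0434 F [-0.6  0.2 -0.9] q6 -0.04 tilt [ 0.01  -0.002 -1.   ]
SHIFT [0.0012 0.0011 0.1186] dist 0.119
jaw deg -2.6
TURN -0.0 or other way 3.141
```

View pics/w6.png

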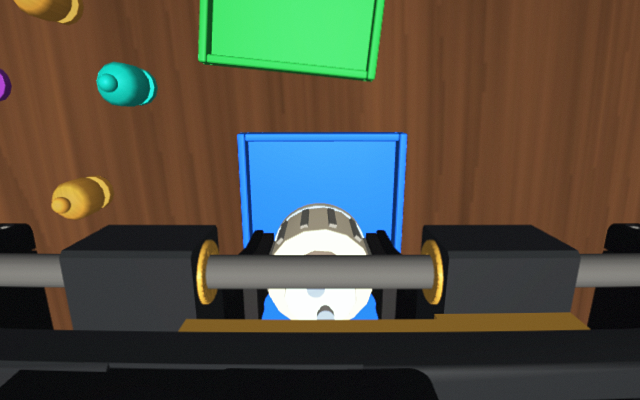

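Call:
send_rows(
  steps=[0.03, 0.001, 0.001, 0.04, 0, 0.03, 0.001, 0.001, 0.08, 0, 0.03, 0.001, 0.001, 0.105, 0, 0.03, 0.001, 0.001, 0.113, 0, 0.03, 0.001, 0.001, 0.117, 0, 0.03, 0.001, 0.001, 0.118, 0, 0.03, 0.001, 0.001, 0.118, 0],
)

```text
time: 11.12
position: [0.6169, 0.0582, 0.0159]
tool_rot: [0.723, 0.691, 0.004, 0.005]
ft_force: [-0.6, 1.0, -0.9]
grip_width: 0.0434
```

Call:
send_rows(
  steps=[0.06, 0, 0, 0, 0, 0.06, 0, 0, 0, 0, 0.06, 0, 0, 0, 0, 0.06, 0, 0, -0.02, 0, 0.06, 0, 0, -0.06, 0, 0.06, 0, 0, -0.1, 0, 0.06, 0, 0, -0.12, 0],
)

```text
time: 12.0
position: [0.6168, 0.0584, 0.1399]
tool_rot: [0.723, 0.691, 0.006, 0.007]
ft_force: [-0.1, -0.0, 0.4]
grip_width: 0.0597
```

```bash
python3 go.py .427 .067 .13 0;python3 - <<'E'
from h import *
cv2.imwrite("pics/w7.png",cams.camera("wrist")["color"][:,:,::-1])
E
```

```text
t 12.0 pos [0.6168 0.0584 0.1399] w 0.0597 F [-0.1 -0.   0.4] q6 -0.04 tilt [ 0.018 -0.003 -1.   ]
SHIFT [-1.000e-04 -1.901e-01  6.500e-03] dist 0.19
jaw deg -2.6
TURN -0.046 or other way 3.096
```

View pics/w7.png

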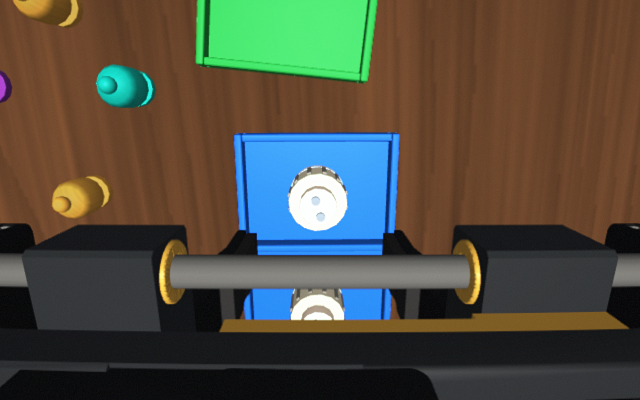

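Both spots are upright in their bays. Now the first finial.

Call:
send_rows(
  steps=[0.055, 0, -0.04, 0, -0.01, 0.055, 0, -0.08, 0, -0.02, 0.055, 0, -0.12, 0.004, -0.03, 0.055, 0, -0.16, 0.006, -0.04, 0.055, 0, -0.19, 0.006, -0.046, 0.055, 0, -0.19, 0.006, -0.046],
)

```text
time: 12.8
position: [0.4255, 0.0675, 0.132]
tool_rot: [0.707, 0.707, 0.006, 0.007]
ft_force: [0.7, -0.8, 0.4]
grip_width: 0.0551
```

```bash
python3 go.py .427 .067 .008 0; python3 - <<'E'
from h import *
cv2.imwrite("pics/w8.png",cams.camera("wrist")["color"][:,:,::-1])
E
```

```text
t 12.8 pos [0.4255 0.0675 0.132 ] w 0.0551 F [ 0.7 -0.8  0.4] q6 -0.1 tilt [ 0.019 -0.003 -1.   ]
SHIFT [-0.0002 -0.0008  0.124 ] dist 0.124
jaw deg 0.0
TURN 0.0 or other way -3.141
```

View pics/w8.png

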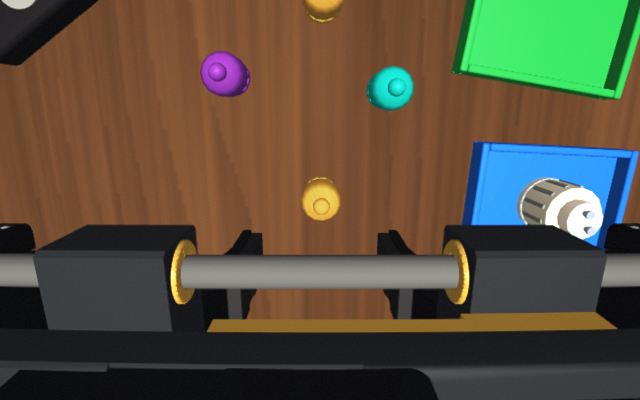

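The brass finial is centred at (321,199), and the turquoise and purple decoys are well clear. Gripping.

Call:
send_rows(
  steps=[0.055, 0, 0, 0.04, 0, 0.055, 0, 0, 0.08, 0, 0.055, 0, 0, 0.107, 0, 0.055, 0, 0, 0.122, 0, 0.055, 0, 0, 0.123, 0, 0.015, 0, 0, 0.123, 0, 0.015, 0, 0, 0.123, 0, 0.015, 0, 0, 0.123, 0],
  force=15,
)

```text
time: 13.85
position: [0.4316, 0.0667, 0.01]
tool_rot: [0.707, 0.707, 0.007, 0.01]
ft_force: [0.3, -0.6, 0.4]
grip_width: 0.0328
```

Call:
send_rows(
  steps=[0.015, 0, 0, 0, 0, 0.015, 0, 0, 0, 0, 0.015, 0, 0, -0.02, 0, 0.015, 0, 0, -0.06, 0, 0.015, 0, 0, -0.1, 0, 0.015, 0, 0, -0.12, 0, 0.015, 0, 0, -0.12, 0],
)

```text
time: 14.72
position: [0.4296, 0.0671, 0.1312]
tool_rot: [0.707, 0.707, 0.009, 0.011]
ft_force: [0.5, 0.3, -0.5]
grip_width: 0.0292
```

```bash
python3 go.py .600 .202 .13 -8.5
```

```text
t 14.72 pos [0.4296 0.0671 0.1312] w 0.0292 F [ 0.5  0.3 -0.5] q6 -0.1 tilt [ 0.028 -0.003 -1.   ]
SHIFT [0.1349 0.1703 0.0055] dist 0.217
jaw deg 0.0
TURN 0.149 or other way -2.993
```

Call:
send_rows(
  steps=[0.015, 0.02, 0.025, 0, 0.02, 0.015, 0.045, 0.057, 0, 0.05, 0.015, 0.075, 0.095, 0, 0.08, 0.015, 0.1, 0.126, 0, 0.11, 0.015, 0.12, 0.152, 0, 0.14, 0.015, 0.135, 0.17, 0, 0.149, 0.015, 0.135, 0.17, 0, 0.149, 0.015, 0.135, 0.17, 0, 0.149],
)

```text
time: 15.72
position: [0.5977, 0.2015, 0.1338]
tool_rot: [0.758, 0.653, 0.008, 0.009]
ft_force: [-0.8, 0.4, -0.4]
grip_width: 0.0298
```

```bash
python3 go.py .600 .202 .014 -8.5;python3 - <<'E'
from h import *
cv2.imwrite("pics/w9.png",cams.camera("wrist")["color"][:,:,::-1])
E
```

```text
t 15.72 pos [0.5977 0.2015 0.1338] w 0.0298 F [-0.8  0.4 -0.4] q6 0.31 tilt [ 0.024 -0.004 -1.   ]
SHIFT [ 0.0009 -0.0007  0.1198] dist 0.12
jaw deg -8.5
TURN -0.0 or other way 3.141
```

View pics/w9.png

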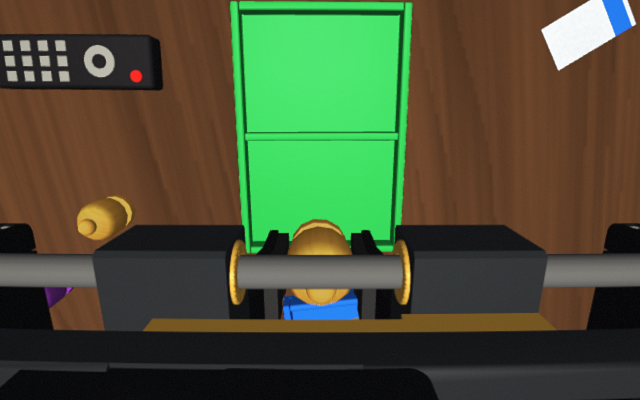

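Call:
send_rows(
  steps=[0.015, 0.001, 0, 0.04, 0, 0.015, 0.001, 0, 0.08, 0, 0.015, 0.001, 0, 0.105, 0, 0.015, 0.001, 0, 0.114, 0, 0.015, 0.001, 0, 0.118, 0, 0.015, 0.001, 0, 0.119, 0, 0.015, 0.001, 0, 0.119, 0],
)

```text
time: 16.65
position: [0.6015, 0.2019, 0.0163]
tool_rot: [0.758, 0.652, 0.009, 0.01]
ft_force: [0.3, 0.2, -0.7]
grip_width: 0.0293
```

Call:
send_rows(
  steps=[0.055, 0, 0, 0, 0, 0.055, 0, 0, 0, 0, 0.055, 0, 0, 0, 0, 0.055, 0, 0, -0.02, 0, 0.055, 0, 0, -0.06, 0, 0.055, 0, 0, -0.1, 0, 0.055, 0, 0, -0.12, 0],
)

```text
time: 17.52
position: [0.5998, 0.2027, 0.1404]
tool_rot: [0.758, 0.652, 0.011, 0.012]
ft_force: [0.2, 0.9, 0.1]
grip_width: 0.0547
```

```bash
python3 go.py .429 .2115 .13 0;python3 - <<'E'
from h import *
cv2.imwrite("pics/w10.png",cams.camera("wrist")["color"][:,:,::-1])
E
```

```text
t 17.52 pos [0.5998 0.2027 0.1404] w 0.0547 F [0.2 0.9 0.1] q6 0.31 tilt [ 0.032 -0.003 -0.999]
SHIFT [-0.0167 -0.1705  0.005 ] dist 0.171
jaw deg -8.5
TURN -0.149 or other way 2.993
```

View pics/w10.png

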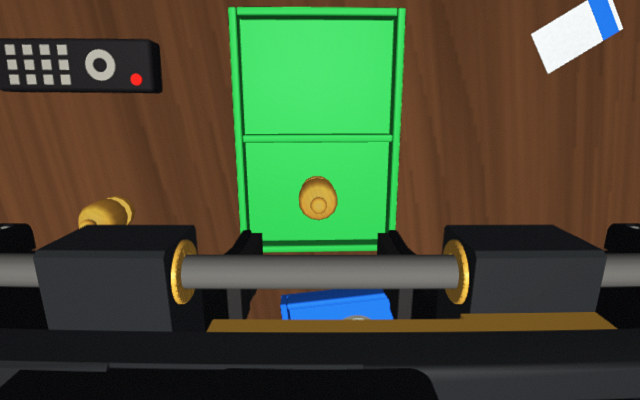

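The first finial stands upright in its bay at (318,200). Now the second.

Call:
send_rows(
  steps=[0.055, -0.004, -0.04, 0, -0.03, 0.055, -0.008, -0.08, 0, -0.07, 0.055, -0.012, -0.12, 0.003, -0.11, 0.055, -0.016, -0.155, 0.005, -0.149, 0.055, -0.017, -0.17, 0.005, -0.149, 0.055, -0.017, -0.17, 0.005, -0.149],
)

```text
time: 18.32
position: [0.4306, 0.2116, 0.1319]
tool_rot: [0.707, 0.707, 0.012, 0.014]
ft_force: [0.3, -1.2, 0.0]
grip_width: 0.0548
```

```bash
python3 go.py .429 .2115 .008 0; python3 - <<'E'
from h import *
cv2.imwrite("pics/w11.png",cams.camera("wrist")["color"][:,:,::-1])
E
```

```text
t 18.32 pos [0.4306 0.2116 0.1319] w 0.0548 F [ 0.3 -1.2  0. ] q6 0.24 tilt [ 0.036 -0.002 -0.999]
SHIFT [ 0.0002 -0.0061  0.1237] dist 0.124
jaw deg 0.0
TURN 0.0 or other way -3.141
```

View pics/w11.png

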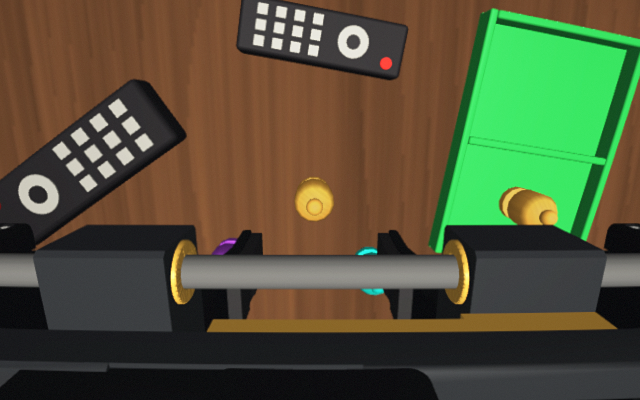

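Centred once the tilt is corrected for. Gripping.

Call:
send_rows(
  steps=[0.055, 0, -0.003, 0.04, 0, 0.055, 0, -0.005, 0.08, 0, 0.055, 0, -0.006, 0.107, 0, 0.055, 0, -0.006, 0.121, 0, 0.055, 0, -0.006, 0.122, 0, 0.015, 0, -0.006, 0.122, 0, 0.015, 0, -0.006, 0.122, 0, 0.015, 0, -0.006, 0.122, 0],
  force=15,
)

```text
time: 19.38
position: [0.4313, 0.2117, 0.0107]
tool_rot: [0.707, 0.707, 0.013, 0.015]
ft_force: [-0.5, 0.3, -0.4]
grip_width: 0.0327
```

Call:
send_rows(
  steps=[0.015, 0, 0, 0, 0, 0.015, 0, 0, 0, 0, 0.015, 0, 0, -0.02, 0, 0.015, 0, 0, -0.06, 0, 0.015, 0, 0, -0.1, 0, 0.015, 0, 0, -0.12, 0, 0.015, 0, 0, -0.12, 0],
)

```text
time: 20.25
position: [0.4275, 0.2121, 0.1319]
tool_rot: [0.707, 0.707, 0.015, 0.016]
ft_force: [-0.7, -0.3, -1.3]
grip_width: 0.0295
```

```bash
python3 go.py .614 .293 .13 -8.5
```

```text
t 20.25 pos [0.4275 0.2121 0.1319] w 0.0295 F [-0.7 -0.3 -1.3] q6 0.24 tilt [ 0.043 -0.001 -0.999]
SHIFT [0.0808 0.1863 0.0099] dist 0.203
jaw deg 0.0
TURN 0.149 or other way -2.993
```

Call:
send_rows(
  steps=[0.015, 0.012, 0.028, 0.001, 0.02, 0.015, 0.027, 0.062, 0.003, 0.05, 0.015, 0.045, 0.104, 0.005, 0.08, 0.015, 0.06, 0.138, 0.007, 0.11, 0.015, 0.072, 0.166, 0.008, 0.14, 0.015, 0.081, 0.186, 0.009, 0.149, 0.015, 0.081, 0.186, 0.009, 0.149, 0.015, 0.081, 0.186, 0.009, 0.149],
)

```text
time: 21.25
position: [0.6117, 0.2925, 0.1292]
tool_rot: [0.757, 0.653, 0.014, 0.014]
ft_force: [0.2, 0.2, -0.0]
grip_width: 0.0293
```

```bash
python3 go.py .614 .293 .0155 -8.5;python3 - <<'E'
from h import *
cv2.imwrite("pics/w12.png",cams.camera("wrist")["color"][:,:,::-1])
E
```

```text
t 21.25 pos [0.6117 0.2925 0.1292] w 0.0293 F [ 0.2  0.2 -0. ] q6 0.44 tilt [ 0.039 -0.002 -0.999]
SHIFT [ 0.0004 -0.0022  0.1137] dist 0.114
jaw deg -8.5
TURN -0.0 or other way 3.141
```

View pics/w12.png

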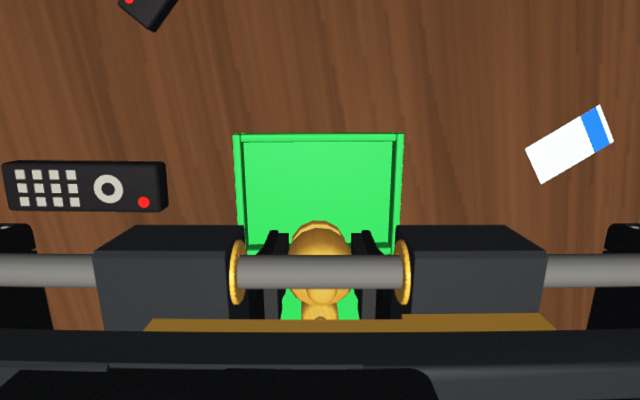

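Call:
send_rows(
  steps=[0.015, 0, -0.001, 0.04, 0, 0.015, 0, -0.002, 0.08, 0, 0.015, 0, -0.002, 0.1, 0, 0.015, 0, -0.002, 0.108, 0, 0.015, 0, -0.002, 0.112, 0, 0.015, 0, -0.002, 0.113, 0, 0.015, 0, -0.002, 0.113, 0],
)

```text
time: 22.18
position: [0.615, 0.2929, 0.0178]
tool_rot: [0.757, 0.653, 0.015, 0.014]
ft_force: [0.5, -0.1, -0.6]
grip_width: 0.0296
```

Call:
send_rows(
  steps=[0.055, 0, 0, 0, 0, 0.055, 0, 0, 0, 0, 0.055, 0, 0, 0, 0, 0.055, 0, 0, -0.02, 0, 0.055, 0, 0, -0.06, 0, 0.055, 0, 0, -0.1, 0, 0.055, 0, 0, -0.12, 0],
)

```text
time: 23.05
position: [0.6114, 0.2936, 0.1416]
tool_rot: [0.757, 0.653, 0.018, 0.015]
ft_force: [-0.0, -0.6, 0.4]
grip_width: 0.0553
```

```bash
python3 go.py .435 .3285 .13 80.5;python3 - <<'E'
from h import *
cv2.imwrite("pics/w13.png",cams.camera("wrist")["color"][:,:,::-1])
print(robot.get_obs()["q"])
E
```

```text
t 23.05 pos [0.6114 0.2936 0.1416] w 0.0553 F [-0.  -0.6  0.4] q6 0.45 tilt [ 0.047  0.    -0.999]
SHIFT [ 0.0084 -0.18    0.0033] dist 0.18
jaw deg -8.5
TURN -1.554 or other way 1.588
[ 0.28932759  0.67068285  1.39467975 -0.01519169  1.02854669  0.44526094]
```

View pics/w13.png

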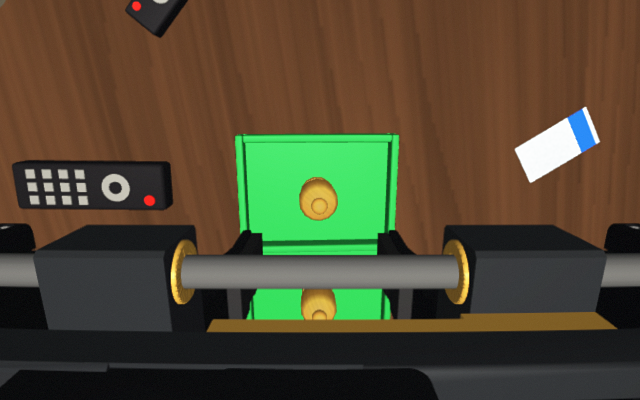

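Both finials are upright in the green bays. Next is the remote. The candidates at top (167,163), (217,205) and (246,284) measure about 90, 120 and 152 mm long, so the middle one at (217,205), 120 x 40 mm, is the one meant. The enlarged crop above confirmed it.

Call:
send_rows(
  steps=[0.06, 0.001, -0.025, -0.01, -0.17, 0.06, 0.002, -0.05, -0.01, -0.34, 0.06, 0.004, -0.08, -0.01, -0.51, 0.06, 0.005, -0.11, -0.005, -0.68, 0.06, 0.006, -0.135, 0, -0.85, 0.06, 0.007, -0.16, 0.002, -1.02, 0.06, 0.008, -0.18, 0.003, -1.19, 0.06, 0.008, -0.18, 0.003, -1.36],
)

```text
time: 24.1
position: [0.4328, 0.3281, 0.1306]
tool_rot: [0.175, 0.984, 0.004, 0.022]
ft_force: [-0.1, 0.5, -0.2]
grip_width: 0.0599
```

```bash
python3 go.py .435 .3285 .13 80.5;python3 - <<'E'
from h import *
cv2.imwrite("pics/w14.png",cams.camera("wrist")["color"][:,:,::-1])
E
```

```text
t 24.1 pos [0.4328 0.3281 0.1306] w 0.0599 F [-0.1  0.5 -0.2] q6 -0.75 tilt [ 0.045 -0.001 -0.999]
SHIFT [-0.0019  0.0012  0.0007] dist 0.002
jaw deg 69.8
TURN -0.186 or other way 2.956
```

View pics/w14.png

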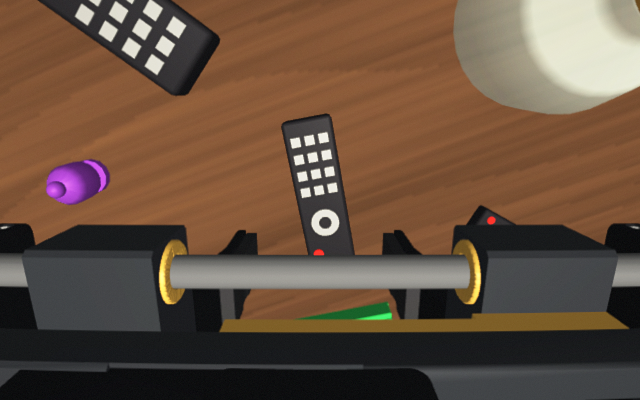

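Call:
send_rows(
  steps=[0.06, -0.002, 0.001, 0.02, -0.1, 0.06, -0.002, 0.001, 0.03, -0.186, 0.06, -0.002, 0.001, 0.03, -0.186],
)

```text
time: 24.52
position: [0.437, 0.3279, 0.0998]
tool_rot: [0.083, 0.996, 0.001, 0.022]
ft_force: [0.2, -0.3, 0.2]
grip_width: 0.0601
```

```bash
python3 go.py .435 .3285 .005 80.5;python3 - <<'E'
from h import *
cv2.imwrite("pics/w15.png",cams.camera("wrist")["color"][:,:,::-1])
c=cams.camera("scene");cv2.imwrite("pics/s15.png",cv2.resize(c["color"][130:350,200:540,::-1],None,fx=2.3,fy=2.3))
E
```

```text
t 24.52 pos [0.437  0.3279 0.0998] w 0.0601 F [ 0.2 -0.3  0.2] q6 -0.93 tilt [ 0.044 -0.001 -0.999]
SHIFT [ 0.0062 -0.0003  0.0946] dist 0.095
jaw deg 80.5
TURN 0.0 or other way -3.142
```

View pics/w15.png

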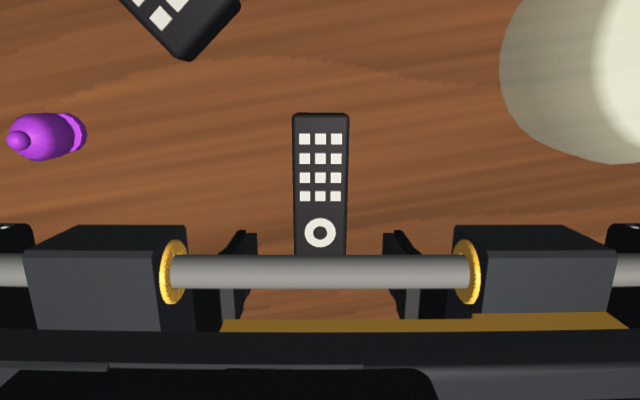

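View pics/s15.png

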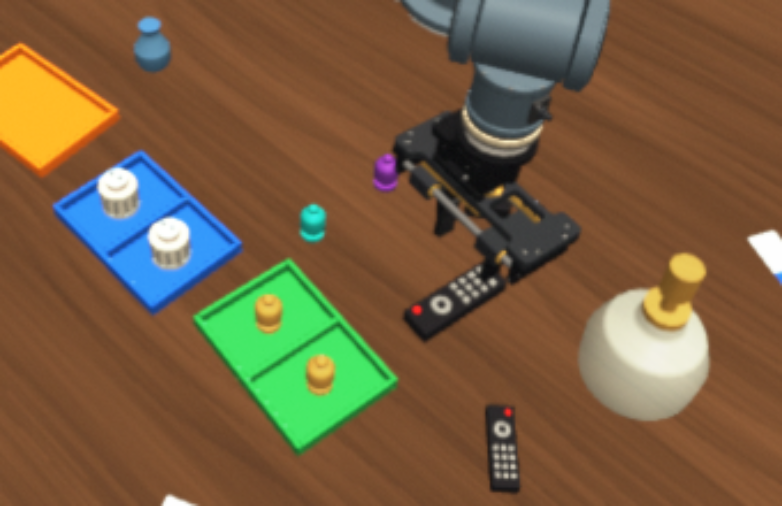

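The remote is aligned and centred between the jaws (edges at 293 and 348). Descending to grip it.

Call:
send_rows(
  steps=[0.06, 0.002, 0, 0.035, 0, 0.06, 0.005, 0, 0.07, 0, 0.06, 0.006, 0, 0.088, 0, 0.06, 0.006, 0, 0.094, 0, 0.06, 0.006, 0, 0.0945, 0, 0.02, 0.006, 0, 0.0945, 0, 0.02, 0.006, 0, 0.0945, 0, 0.02, 0.006, 0, 0.0945, 0],
  force=25,
)

```text
time: 25.62
position: [0.4365, 0.3294, 0.0067]
tool_rot: [0.083, 0.996, 0.002, 0.024]
ft_force: [-0.6, 0.0, 4.3]
grip_width: 0.038
```

Call:
send_rows(
  steps=[0.02, 0, 0, 0, 0, 0.02, 0, 0, 0, 0, 0.02, 0, 0, -0.02, 0, 0.02, 0, 0, -0.05, 0, 0.02, 0, 0, -0.09, 0, 0.02, 0, 0, -0.12, 0, 0.02, 0, 0, -0.13, 0],
)

```text
time: 26.5
position: [0.431, 0.3299, 0.1382]
tool_rot: [0.083, 0.996, 0.003, 0.025]
ft_force: [-0.9, -0.1, -2.0]
grip_width: 0.0377
```

```bash
python3 go.py .595 -.2415 .14 4.8;python3 - <<'E'
from h import *
cv2.imwrite("pics/w16.png",cams.camera("wrist")["color"][:,:,::-1])
E
```

```text
t 26.5 pos [0.431  0.3299 0.1382] w 0.0377 F [-0.9 -0.1 -2. ] q6 -0.93 tilt [ 0.05   0.002 -0.999]
SHIFT [-0.2558 -0.5366  0.0056] dist 0.594
jaw deg 80.5
TURN 1.322 or other way -1.82
```

View pics/w16.png

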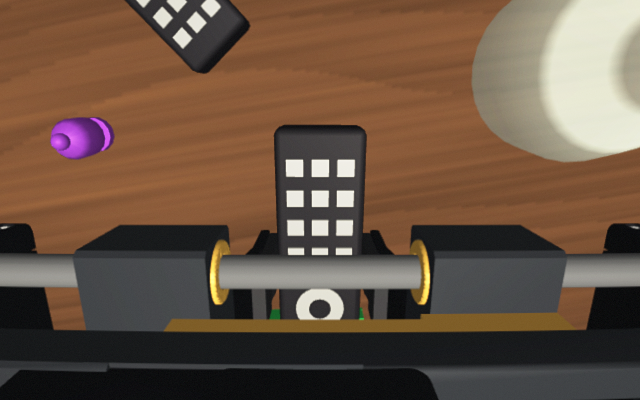

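Held, width 37.7 mm. I'll carry it to the orange tray in two calls.

Call:
send_rows(
  steps=[0.02, -0.01, -0.021, 0, 0.05, 0.02, -0.026, -0.054, 0, 0.13, 0.02, -0.043, -0.09, 0.001, 0.22, 0.02, -0.062, -0.13, 0.001, 0.32, 0.02, -0.081, -0.17, 0.002, 0.42, 0.02, -0.1, -0.21, 0.002, 0.52, 0.02, -0.12, -0.25, 0.003, 0.62, 0.02, -0.138, -0.29, 0.003, 0.72],
)

```text
time: 27.55
position: [0.5189, 0.0197, 0.1378]
tool_rot: [0.43, 0.903, 0.011, 0.021]
ft_force: [1.1, 0.2, -0.3]
grip_width: 0.0379
```

```bash
python3 go.py .595 -.2415 .14 4.8
```

```text
t 27.55 pos [0.5189 0.0197 0.1378] w 0.0379 F [ 1.1  0.2 -0.3] q6 -0.88 tilt [ 0.048  0.002 -0.999]
SHIFT [-0.2508 -0.1054  0.0009] dist 0.272
jaw deg 39.1
TURN 0.598 or other way -2.543
```

Call:
send_rows(
  steps=[0.02, -0.036, -0.015, 0, 0.09, 0.02, -0.073, -0.031, 0, 0.18, 0.02, -0.11, -0.046, 0, 0.27, 0.02, -0.147, -0.062, 0, 0.36, 0.02, -0.184, -0.077, 0, 0.45, 0.02, -0.22, -0.092, 0, 0.53, 0.02, -0.24, -0.101, 0, 0.58, 0.02, -0.251, -0.105, 0, 0.598],
)

```text
time: 28.55
position: [0.5948, -0.2418, 0.1396]
tool_rot: [0.677, 0.735, 0.017, 0.016]
ft_force: [0.8, 0.4, -0.9]
grip_width: 0.0378
```

Call:
send_rows(
  steps=[0.02, 0, 0, 0, 0, 0.02, 0, 0, 0, 0],
)

```text
time: 28.8
position: [0.5941, -0.2402, 0.1392]
tool_rot: [0.677, 0.736, 0.017, 0.014]
ft_force: [-0.7, 0.4, -1.7]
grip_width: 0.0379
```

```bash
python3 go.py .595 -.2415 .012 4.8;python3 - <<'E'
from h import *
cv2.imwrite("pics/w17.png",cams.camera("wrist")["color"][:,:,::-1])
c=cams.camera("scene");cv2.imwrite("pics/s17.png",cv2.resize(c["color"][60:260,100:340,::-1],None,fx=2.9,fy=2.9))
P=cloud(c);V=c["color"].max(2)
x,y,z=P[...,0],P[...,1],P[...,2]
m=(V<80)&(x>.5)&(x<.7)&(y>-.33)&(y<-.15)&(z<.16)&(z>.05)
E
```

```text
t 28.8 pos [ 0.5941 -0.2402  0.1392] w 0.0379 F [-0.7  0.4 -1.7] q6 -0.67 tilt [ 0.044  0.005 -0.999]
SHIFT [-0.0015 -0.0048  0.1271] dist 0.127
jaw deg 4.8
TURN -0.0 or other way 3.141
```

View pics/s17.png

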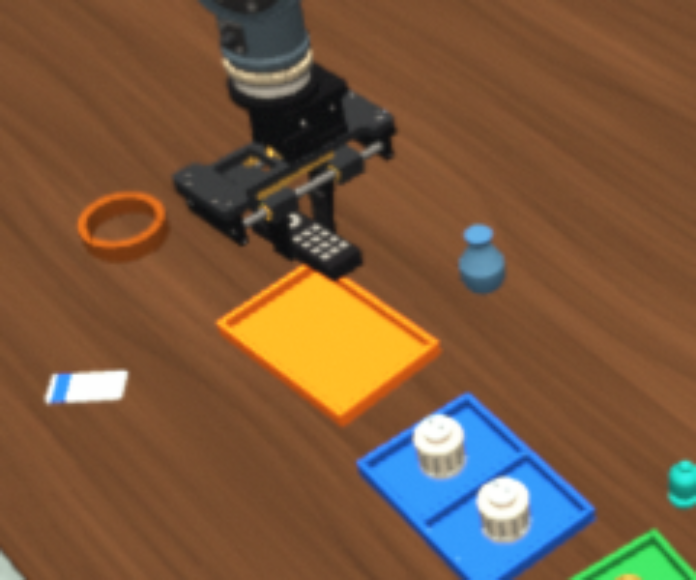

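View pics/w17.png

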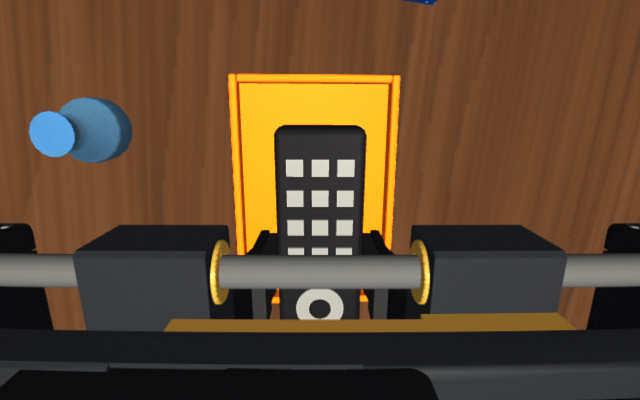

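Call:
send_rows(
  steps=[0.02, 0, -0.001, 0.04, 0, 0.02, -0.001, -0.003, 0.08, 0, 0.02, -0.001, -0.004, 0.105, 0, 0.02, -0.001, -0.005, 0.115, 0, 0.02, -0.001, -0.005, 0.12, 0, 0.02, -0.001, -0.005, 0.123, 0, 0.02, -0.001, -0.005, 0.124, 0, 0.02, -0.001, -0.005, 0.124, 0],
)

```text
time: 29.9
position: [0.5955, -0.2415, 0.0162]
tool_rot: [0.677, 0.736, 0.017, 0.016]
ft_force: [-0.2, -0.7, -1.0]
grip_width: 0.0379
```

No contact yet, so a little lower, then release.

Call:
send_rows(
  steps=[0.02, 0, 0, 0.002, 0, 0.02, 0, 0, 0.003, 0, 0.02, 0, 0, 0.003, 0],
)

```text
time: 30.28
position: [0.5959, -0.2416, 0.0136]
tool_rot: [0.677, 0.736, 0.017, 0.016]
ft_force: [0.7, 0.2, 2.5]
grip_width: 0.0379
```

Call:
send_rows(
  steps=[0.042, 0, 0, 0, 0, 0.055, 0, 0, 0, 0, 0.055, 0, 0, 0, 0, 0.055, 0, 0, 0, 0, 0.055, 0, 0, -0.02, 0, 0.055, 0, 0, -0.06, 0, 0.055, 0, 0, -0.1, 0, 0.055, 0, 0, -0.15, 0],
)

```text
time: 31.28
position: [0.5884, -0.2418, 0.1655]
tool_rot: [0.677, 0.736, 0.017, 0.016]
ft_force: [-0.6, 0.9, -0.5]
grip_width: 0.0547
```

```bash
python3 go.py .45 -.3 .22;python3 - <<'E'
from h import *
cv2.imwrite("pics/w18.png",cams.camera("wrist")["color"][:,:,::-1])
E
```

```text
t 31.27 pos [ 0.5884 -0.2418  0.1655] w 0.0547 F [-0.6  0.9 -0.5] q6 -0.68 tilt [ 0.046  0.004 -0.999]
SHIFT [-0.0464 -0.1401 -0.061 ] dist 0.16
jaw deg 4.8
```

View pics/w18.png

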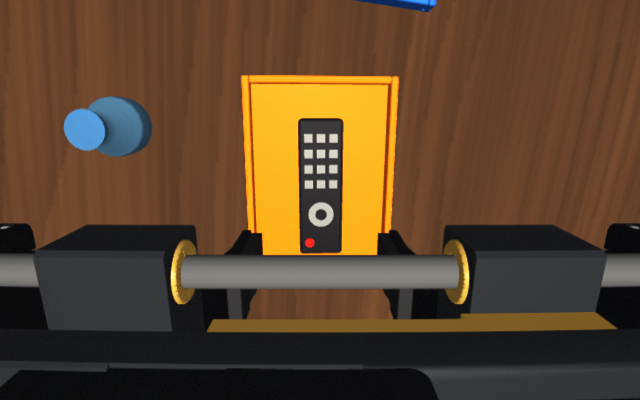

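The remote lies in the tray with its keys up. I'll move the arm clear and check everything.

Call:
send_rows(
  steps=[0.055, -0.03, -0.02, -0.03, 0, 0.055, -0.06, -0.05, -0.06, 0, 0.055, -0.09, -0.08, -0.06, 0, 0.055, -0.12, -0.11, -0.06, 0, 0.055, -0.15, -0.14, -0.06, 0, 0.055, -0.18, -0.17, -0.06, 0, 0.055, -0.2, -0.19, -0.06, 0, 0.055, -0.2, -0.19, -0.06, 0],
)

```text
time: 32.33
position: [0.4151, -0.4609, 0.2253]
tool_rot: [0.678, 0.735, 0.018, 0.023]
ft_force: [0.2, 0.1, -1.1]
grip_width: 0.0551
```

```bash
python3 - <<'E'
from h import *
for n in ["top","scene"]:
    c=cams.camera(n);P=cloud(c);cv2.imwrite(f"pics/{n}19.png",c["color"][:,:,::-1]);V=c["color"].max(2)
    x,y,z=P[...,0],P[...,1],P[...,2]
    r=P[(V<90)&(x>.52)&(x<.67)&(y>-.33)&(y<-.15)&(z<.06)]
    A=np.c_[r[:,:2],np.ones(len(r))];t=r[:,2]>.017
    k=np.linalg.lstsq(A[t],r[t,2],rcond=None)[0]
    print(n,"remote z med",np.median(r[t,2]).round(4),"slope",k[:2].round(3),cv2.minAreaRect(r[t,:2].astype(np.float32)*1000))
    for nm,cx,cy,R in [("spotR",.612,-.0335,.035),("spotL",.616,.0585,.035),("finR",.600,.202,.03),("finL",.614,.293,.03),("vase",.425,-.199,.04)]:
        m=(np.hypot(x-cx,y-cy)<R)&(z>.028)
        q=P[m];hi=q[q[:,2]>np.nanmax(q[:,2])-.012]
        print(n,nm,"top ctr",hi.mean(0).round(3),"all",q.mean(0).round(3),"maxz",np.nanmax(q[:,2]).round(3))
    m=(np.hypot(x-.375,y-.517)<.06)&(z>.19);print("jug neck",P[m].mean(0).round(3))
E
```

```text
top remote z med 0.0234 slope [ 0.002 -0.002] ((591.9086303710938, -227.92332458496094), (34.21519088745117, 94.78034973144531), 4.8567938804626465)
top spotR top ctr [ 0.611 -0.038  0.059] all [ 0.608 -0.038  0.048] maxz 0.068
top spotL top ctr [0.616 0.057 0.058] all [0.612 0.057 0.047] maxz 0.066
top finR top ctr [0.6   0.2   0.052] all [0.598 0.199 0.043] maxz 0.059
top finL top ctr [0.613 0.29  0.052] all [0.611 0.289 0.044] maxz 0.058Traceback (most recent call last):
  File "<stdin>", line 11, in <module>
    res = np.fmax.reduce(a, axis=axis, out=out, **kwargs)
ValueError: zero-size array to reduction operation fmax which has no identity
```

View pics/top19.png

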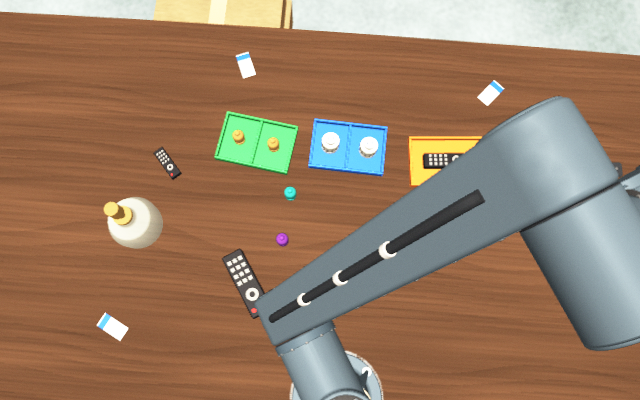

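```bash
python3 - <<'E'
from h import *
c=cams.camera("scene");P=cloud(c);cv2.imwrite("pics/scene20.png",c["color"][:,:,::-1]);V=c["color"].max(2)
x,y,z=P[...,0],P[...,1],P[...,2]
m=(np.hypot(x-.425,y+.199)<.04)&(z>.044);print("vase",P[m].mean(0).round(4),"was .4266 -.1958 .0604")
m=(np.hypot(x-.375,y-.517)<.06)&(z>.19)&(z<.21);print("jug",P[m].mean(0).round(3),"was .370 .517")
r=P[(V<90)&(x>.52)&(x<.67)&(y>-.33)&(y<-.15)&(z<.04)&(z>.017)];k=np.linalg.lstsq(np.c_[r[:,:2],np.ones(len(r))],r[:,2],rcond=None)[0]
print("remote",np.median(r[:,2]),k[:2],cv2.minAreaRect(r[:,:2].astype(np.float32)*1000))
E
```

```text
vase [ 0.4265 -0.1963  0.0605] was .4266 -.1958 .0604
jug [0.372 0.518 0.2  ] was .370 .517
remote 0.02431082351910785 [-0.04757577 -0.0136437 ] ((597.0647583007812, -238.391357421875), (35.563907623291016, 118.77725982666016), 4.83404016494751)
```

View pics/scene20.png

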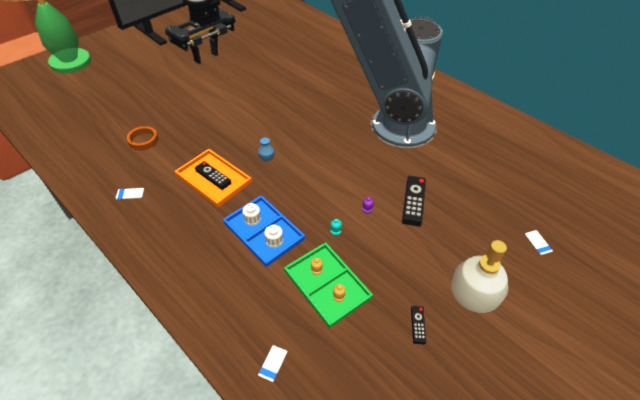

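Everything is in place: spots at (252,214) and (274,236), finials at (317,266) and (339,292), remote at (213,175). The vase and jug haven't moved, and the arm is clear.

```bash
python3 -c "
from rig import hand_in
print(hand_in())"
```

```text
the job is handed in; nothing more can be done
None
```

The job is done and handed in, with the arm's clock at about 32 s of the 122 s allowed. I placed the two white spots in the blue tray first, then the two brass finials in the green tray, one to a bay. The 120 mm remote went into the orange tray last.

**What the last checks showed:**
- **Spots and finials:** all four stand upright in the middle of their bays. Their tops read 58–68 mm, the right height above the 4 mm tray floor to within a few millimetres.
- **Remote:** it lies keys up on the tray floor, with its top face at about 24 mm as expected and lined up with the tray.
- **Vase and jug lamp:** both are where they were, within about 2 mm.
- **Forces:** the highest reading I saw was about 4 N, at the remote grasp, and nothing was touching the robot at the end.

**What disagreed or failed:**
- **Camera offset:** the two cameras differed by 3–4 mm in y, so I used the average.
- **Tool tilt:** the tool gradually leaned to about 2.7° over the moves. I corrected for it in the shifts, and it had no visible effect on the result.
- **Remote flatness:** the top view gave a slope of 0.002 with part of the remote hidden. The scene view gave about 0.05 across its narrow width, which I put down to points on its side faces.
- **Vase check:** the arm hid the vase in the last top view, so I checked it from the scene camera only.

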